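Clamp a seal blank with a break-over torque wrench

ROBOT

A 6-joint arm with a two-finger parallel gripper is mounted at the origin on the work surface. World frame = base frame: x ahead of the robot, y to its left, z up, the work surface at z = 0. Lengths are in m, angles in rad, forces in N, time in s.
With the tool pointing down it reaches from about 0.35 to 0.8 m from the base axis. Payload 7.3 kg.
Tool frame: the origin (TCP) lies between the finger pads; the fingertips stand 25 mm ahead of it and the grasp point (between the pads) lies 6 mm ahead of it (r.tip_extent is the distance from the TCP to the fingertips, in m); z points along the fingers, y is the line along which they close (so a half turn about z gives the same grasp; the last joint's range is limited). The gripper opens to 85 mm and grips with 20 to 120 N. Pads are 22 mm wide; open, the fingers measure 114 mm over their backs; the gripper's body (76 mm by 85 mm) begins 54 mm behind the grasp point. The pads swing forward as they close: fully open they stand 13 mm farther back than shut.
Start: joints at [-1.454, 0.342, 1.524, -0, 1.275, -0.146], TCP at [0.136, -0.507, 0.22] pointing down, gripper open.
Joint ranges: [-2.53, 2.53], [-0.77, 2.02], [0.04, 2.7], [-1, 4.14], [0.28, 2.66], [-3.11, 3.11]. Speed limits (rad/s): [2.57, 2.57, 3.14, 3.14, 3.14, 3.14].

INTERFACE

Orientations are given as a unit quaternion [x, y, z, w].
In Python, from workcell import r, command_gripper, optics gives the robot as it stands. The module is installed in compiled form; this text tells all that it offers. Calls block until the motion is done:
- r.reach(position, orientation): joint-space move of the TCP to a pose.
- r.move_straight(position, orientation=None, speed=0.15, max_force=None): straight line of the TCP; orientation=None keeps the orientation; speed is the mean speed in m/s. With max_force (N) it stops when the force on the tool has changed by that much, and returns True; else False.
- r.movej(angles): joint-space move.
- command_gripper(opening, force=None): finger opening in m; force is the grip in N (None keeps the last); returns when the fingers have stopped.
- r.hold(seconds).
- r.solve_ik(position, orientation): joint angles nearest the present ones, or None.
- r.read_state(): the state.
- optics.get_image(name): name is "side" or "top" or "wrist"; returns (picture, depth): 420x560x3 uint8, red, green, blue; 420x560 float32, m along the optical axis (not along the pixel's ray), 0 where there is no reading.
- optics.camera_model(name): a dict with "K" (3x3 intrinsics, pixels), "k1" (the pictures are not rectified: a ray, as slopes to the right and down, at radius r is drawn at 1 + k1 r^2 times it, then the intrinsics apply), "R" (3x3) and "t" (3): a world point X has camera coordinates R X + t; the wrist camera has in their place "tool_from_camera" (4x4, takes a point from camera to tool coordinates, whose origin is the TCP and whose axes are the flange's). Camera axes: x right, y down, z forward; pixel columns grow to the right and rows downward; lengths in m; the calibration is good to about 2 mm. A picture is of the moment at which its call begins: read the wrist's pose just before it. camera_model takes no time and is no camera call.
A pose or a line that the arm cannot do raises r.PlanningError and nothing moves.
- r.finish_job(): hands the job in; it is judged then, once.
The state is a dict: "time_s": time; "joint_positions": joint angles; "dq": joint speeds; "tau": joint torques, N m; "eef_pos": TCP position; "eef_rot": TCP orientation; "contact_force": force on the tool from outside, world axes, zero at the start; "torque": the same for the moment, N m; "grip_width": finger opening in m; "grip_force": force on a finger pad.
Only numpy, scipy, OpenCV 4.12 (cv2) and the standard library are available. Lean on these libraries where they do the work, as an engineer would, in place of code of your own. Each camera call takes 0.05 s, during which the arm holds its last target. There are 200 camera calls.

TASK

Stand the square wooden seal blank on the floor of the clamp block's pocket, between its jaws and square to them, and let go of it. Then turn the wrench on the clamp clockwise (seen from above) until its handle breaks over at the set torque, stop there without forcing the handle on to its far stop, gently ease off until the handle is straight again and let go, leaving the clamp tight on the upright blank. Leave everything else on the bench where it is.

Things in the scene. Friction and masses are not known exactly. Their poses are not given: they have to be found in the camera images.
- square_blank: The seal blank to clamp: the only square wooden stick, 24 x 24 mm and 60 mm tall, 28 to 49 g, standing upright on the bench among two round ones. Origin: centre of its underside; z up along its length, x and y square to its sides.
- vise: Clamp block fixed to the bench: plywood board 200 x 210 x 10 mm, on it an iron body 150 (x) x 185 (y) mm whose top, the pocket floor, is 30 mm above the bench. Origin: centre of its underside; z up. The fixed jaw at its -y end faces +y; the moving jaw faces it. Jaws: 50 mm long in x, 28 mm high above the floor. On the +y side a boss carries the vertical screw and the wrench.
- pocket (a point): Place of the blank's underside centre when clamped: on the pocket floor (30 mm above the bench), 12 mm from the fixed jaw's face, mid jaw length. Axes as the vise's. At the start the moving jaw stands 5 to 8 mm clear of a blank standing here; a blank let go anywhere between the jaws, roughly square, is pushed home by the jaw.
- jaw_face (a point): Centre of the moving jaw's face, 14 mm above the floor; axes as the vise's. It moves toward -y as the screw is turned clockwise, and stands 12 mm to the +y side of the pocket point when it is tight on the blank. The travel per turn is not given.
- screw_axis (a point): Point on the vertical axis of the clamp screw, 85 mm above the bench, at mid height of the wrench, which stays on the screw and sweeps level about this axis. Wrench: steel ring and shank, a vertical hinge pin 45 mm from the axis, then the handle, ending 175 mm from the axis. Clockwise from above tightens, counterclockwise slackens.
- grip (a point): Mid point of the handle's black round grip (20 mm diameter, 88 mm long), 130 mm from the screw axis, 85 mm above the bench; its x axis points outward along the handle. About 2.3 N across it turns the screw, which stays where it is left. After 0.5 to 0.8 rad, at a direction that differs each time and cannot be told beforehand, the screw comes up solid and the push rises to about 10 N.
- handle (a joint): Angle in rad of the handle against the shank at the hinge pin: 0 straight (a stiff spring holds it), grows clockwise when it breaks over at about 10 N across the grip (12 N at 0.24). A clear break-over is 0.08 or more; beyond 0.24 it is forced against the far stop at 0.30. It springs back to 0 as the push is eased.
- round_blank_a: Bystander: round wooden blank, 22 mm diameter, 60 mm tall, upright. Origin: centre of its underside.
- round_blank_b: Bystander: round darker wooden blank, 18 mm diameter, 60 mm tall, upright. Origin: centre of its underside.
- bottle: Bystander: small glass bottle, 42 mm diameter, 100 mm tall. Origin: centre of its underside.
- paste_jar: Bystander: flat white jar, 64 mm diameter, 35 mm tall. Origin: centre of its underside.
- knife_a: Bystander: engraving knife, about 165 mm long, 12 mm thick, lying along its x. Origin: near its middle, on the underside.
- knife_b: Bystander: engraving knife like knife_a, black-handled.
- knife_c: Bystander: engraving knife like knife_a.
- brush: Bystander: small brush lying along its x, at most 40 mm high. Origin: underside.
There are look-alikes about, which are no part of the job. Leave any red look-alike of the square_blank alone.

How it is judged:
On the way, in this order (a step that is already met when the one before it is completed fails the run):
1. the square blank stands upright on the pocket floor between the jaws, let go, the clamp still open (x of square_blank in the frame of pocket between -0.012 and 0.012 m and z of square_blank in the frame of pocket between -0.004 and 0.004 m and angle between square_blank's own z axis and vertical below 0.1 rad and y of square_blank in the frame of pocket between -0.004 and 0.01 m and contact force between the fingers and square_blank below 0.1 N and y of jaw_face in the frame of pocket above 0.0135 m), for 0.2 s.
2. with the blank clamped, the wrench handle has broken over (0.08 rad or more) (x of square_blank in the frame of pocket between -0.012 and 0.012 m and z of square_blank in the frame of pocket between -0.004 and 0.004 m and angle between square_blank's own z axis and vertical below 0.1 rad and y of square_blank in the frame of pocket between -0.002 and 0.002 m and y of jaw_face in the frame of pocket below 0.0125 m and value of joint handle above 0.08 rad), for 0.1 s.
At the end, for the whole second after the job is handed in: The square blank stands upright (0.1 rad) at rest on the pocket floor (4 mm), within 12 mm of the jaws' middle and 2 mm of its clamped place across them; the jaw is tight on it (face within 12.5 mm of the pocket point); the wrench handle is straight (under 0.03 rad) (x of square_blank in the frame of pocket between -0.012 and 0.012 m and z of square_blank in the frame of pocket between -0.004 and 0.004 m and angle between square_blank's own z axis and vertical below 0.1 rad and y of square_blank in the frame of pocket between -0.002 and 0.002 m and y of jaw_face in the frame of pocket below 0.0125 m and value of joint handle below 0.03 rad and contact force between the fingers and anything else below 0.1 N and linear speed of square_blank below 0.02 m/s); the robot touches nothing.
It fails at once if the handle is forced on toward its far stop (beyond 0.24 rad): over-torqued (value of joint handle above 0.24 rad).
It fails at once if a bystander is moved more than 30 mm (distance of any of round_blank_a, round_blank_b, bottle, paste_jar, knife_a, knife_b, knife_c, brush from where it was at the start of the episode above 0.03 m).
It also fails if it takes over 72 s, if anything falls off the work surface, if the arm or the gripper's body presses on something with over 40 N, if the wrist force passes 120 N, or if a joint passes its speed limit or range.

## Working session

There is one attempt and no reset: what is moved stays moved. The work goes in short steps, each a Python script; the robot and the scene stay as the last script left them, time stands still between calls to the robot, and variables do not carry over. Pictures are saved under pics/ and viewed, at most 10 in all, crops included, and the job is handed in when it is done.

```bash
mkdir -p pics
cat > h.py <<'E'
import numpy as np, cv2
from workcell import r, command_gripper, optics
from scipy.spatial.transform import Rotation as Ro
def cam(name):
    m=optics.camera_model(name)
    if name!='wrist': return m,np.array(m['R']),np.array(m['t'])
    s=r.read_state(); T=np.eye(4); T[:3,:3]=Ro.from_quat(s['eef_rot']).as_matrix(); T[:3,3]=s['eef_pos']
    W=np.linalg.inv(T@np.array(m['tool_from_camera'])); return m,W[:3,:3],W[:3,3]
def ray(c,u,v):
    m,R,t=c; K=np.array(m['K']); d=np.array([(u-K[0,2])/K[0,0],(v-K[1,2])/K[1,1]]); x=d.copy()
    for _ in range(20): x=d/(1+m['k1']*(x@x))
    return R.T@np.array([x[0],x[1],1.]), -R.T@t
def atz(c,u,v,z):
    d,o=ray(c,u,v); return o+d*(z-o[2])/d[2]
def atd(c,u,v,dep):
    d,o=ray(c,u,v); return o+d*dep
def shot(name,fn):
    c=cam(name); im,dp=optics.get_image(name); cv2.imwrite('pics/'+fn,im[:,:,::-1]); np.save('pics/'+fn[:-4]+'.npy',dp)
    return c,im,dp
def down(yaw): # tool z down, tool y axis at angle yaw+90deg
    return (Ro.from_euler('z',yaw)*Ro.from_euler('x',np.pi)).as_quat()
E
python3 - <<'E'
from h import *
c,a,d=shot('top','top.png'); c2,b,d2=shot('side','side.png')
s=r.read_state(); print(s['eef_pos'],s['eef_rot'],s['time_s'],r.tip_extent)
for q in (c,c2): print(-q[1].T@q[2], q[1][2])
E
```

```text
[ 0.13636475 -0.50659176  0.2195076 ] [ 9.91378630e-01  1.31026463e-01  2.07553005e-06 -6.91297112e-04] 0.1 0.025
[ 0.52564818 -0.00363578  1.12061876] [ 0.0418678   0.02828837 -0.99872261]
[ 0.32521937 -0.61147698  0.74234453] [ 0.27157541  0.66813493 -0.69270666]
```

View pics/top.png

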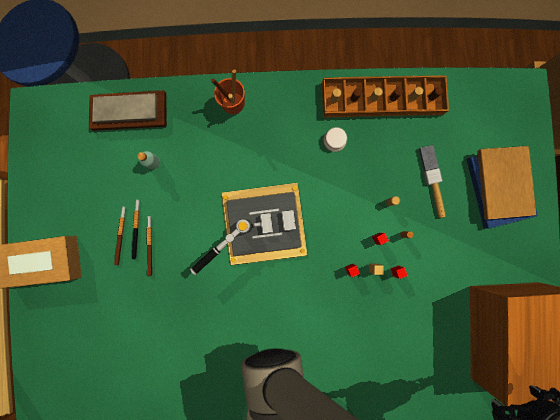

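View pics/side.png

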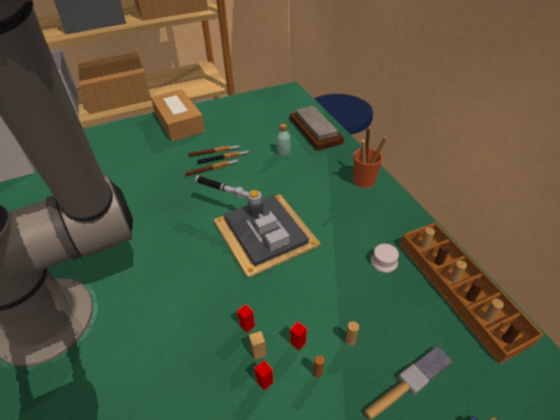

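Candidates for the blank: top (378,270), light wood with a square top; rounds at (395,201) and (409,235); red squares at (381,239), (353,271) and (400,272); small pieces in the rack at (337..433,93). By the description it is (378,270), side (258,345). Next, a close crop to check that choice.

Run:
```python
import cv2,numpy as np
t=cv2.imread('pics/top.png'); s=cv2.imread('pics/side.png')
f=lambda im,x,y,w,h,k: cv2.resize(im[y:y+h,x:x+w],None,fx=k,fy=k,interpolation=cv2.INTER_CUBIC)
A=f(t,335,225,80,60,5); B=f(s,225,295,80,100,4)[:300,:]; B=cv2.resize(s[295:395,220:320],(300,300),interpolation=cv2.INTER_CUBIC)
C=f(t,180,175,130,100,3)
D=f(s,190,170,135,105,3)
cv=np.zeros((620,810,3),np.uint8)
cv[:300,:400]=A; cv[:300,405:705]=B; cv[305:605,:390]=C; cv[305:620,400:805]=D
cv2.imwrite('pics/crop1.png',cv[:600,:800])
```

```text
(no output)
```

View pics/crop1.png

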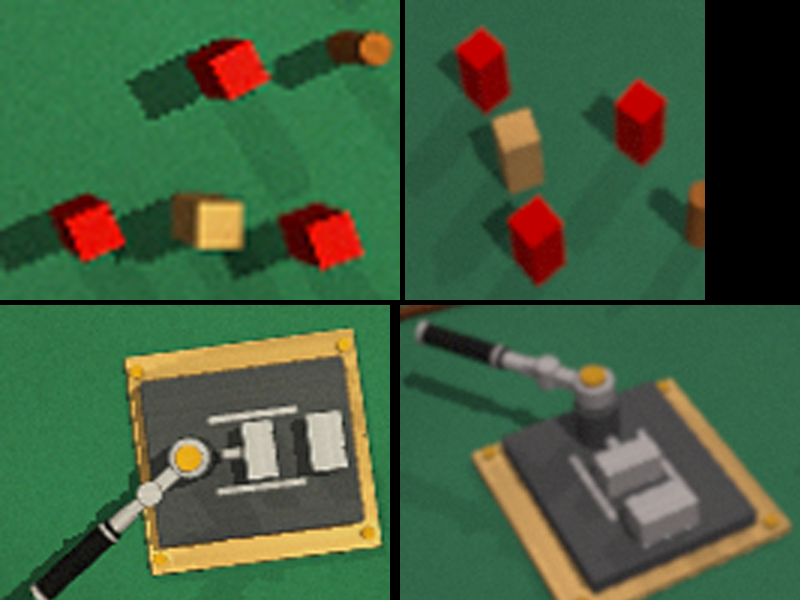

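The crop shows a square wooden top at (379,270), with a red square on each side in y (353,271 and 400,272). The vise has its fixed jaw on the right (-y) and the handle lies to lower-left, so clockwise moves it toward +x. Triangulating now.

Run:
```python
from h import *
T=cam('top'); S=cam('side'); dt=np.load('pics/top.npy'); ds=np.load('pics/side.npy')
def tri(a,b):
    d1,o1=ray(T,*a); d2,o2=ray(S,*b)
    A=np.stack([d1,-d2],1); k=np.linalg.lstsq(A,o2-o1,rcond=None)[0]
    p,q=o1+k[0]*d1,o2+k[1]*d2; return (p+q)/2,np.linalg.norm(p-q)
A=lambda x,y:(335+x/5,225+y/5); B=lambda x,y:(220+(x-405)/3,295+y/3)
C=lambda x,y:(180+x/3,175+(y-305)/3); D=lambda x,y:(190+(x-400)/3,170+(y-305)/3)
np.set_printoptions(precision=4,suppress=True)
P=dict(blank=(A(219,225),B(517,125)),redL=(A(92,232),B(481,43)),redR=(A(333,242),B(537,213)),redU=(A(240,70),B(642,98)),
 screw=(C(189,457),D(593,377)),hinge=(C(150,494),D(547,368)),tip=(C(38,592),D(424,333)),gripin=(C(108,535),D(498,355)),
 fixed=(C(327,440),D(660,500)),mov=(C(260,449),D(628,460)))
for n,(a,b) in P.items():
    p,e=tri(a,b); u,v=map(round,a); print(n,p,round(e,4),'depth:',atd(T,*a,dt[v,u]))
print('blank edges top', [atz(T,*A(*c),.06)[:2] for c in ((197,200),(243,202),(243,249),(197,249))])
print('board corners',[atz(T,*C(*c),.01)[:2] for c in ((126,358),(352,330),(382,543),(154,575))])
print('jaw pts',[atz(T,*C(*c),.058)[:2] for c in ((241,422),(271,418),(278,472),(249,480),(305,415),(339,410),(347,466),(313,472))])
```

```text
blank [ 0.4115 -0.2527  0.0612] 0.0014 depth: [ 0.4101 -0.254   0.0551]
redL [ 0.4102 -0.1869  0.0603] 0.0021 depth: [ 0.4093 -0.1866  0.0607]
redR [ 0.4015 -0.3117  0.063 ] 0.0027 depth: [ 0.3997 -0.3126  0.0588]
redU [ 0.4912 -0.2667  0.0604] 0.0016 depth: [ 0.4904 -0.2666  0.0596]
screw [0.5354 0.0923 0.0949] 0.0001 depth: [0.5353 0.0914 0.1046]
hinge [0.5056 0.1267 0.0881] 0.001 depth: [0.5052 0.1262 0.0934]
tip [0.4236 0.2265 0.0796] 0.0005 depth: [0.4252 0.2231 0.0946]
gripin [0.4725 0.1635 0.0855] 0.0025 depth: [0.4718 0.1624 0.0943]
fixed [ 0.5466 -0.0242  0.056 ] 0.001 depth: [ 0.5469 -0.0242  0.062 ]
mov [0.5412 0.0342 0.0486] 0.0004 depth: [0.5409 0.0339 0.0588]
blank edges top [array([ 0.424 , -0.2418]), array([ 0.4221, -0.2657]), array([ 0.3978, -0.265 ]), array([ 0.3987, -0.241 ])]
board corners [array([0.6281, 0.1557]), array([ 0.6472, -0.051 ]), array([ 0.4536, -0.072 ]), array([0.4301, 0.135 ])]
jaw pts [array([0.5648, 0.0498]), array([0.5675, 0.0236]), array([0.5205, 0.0189]), array([0.5143, 0.0442]), array([ 0.5692, -0.0059]), array([ 0.5727, -0.0355]), array([ 0.524 , -0.0409]), array([ 0.5197, -0.0114])]
```

The triangulation agrees with the text: the blank top is at z≈0.061, the jaw gap is ≈30 mm, the vise yaw is ≈0.10, and the handle angle is ≈2.27 with length 0.175. Next I take wrist close-ups of the vise and the blank.

Run:
```python
from h import *
np.set_printoptions(precision=4,suppress=True)
for y in (np.pi/2,-np.pi/2):
    for p in ((.4115,-.2527,.2),(.545,.006,.2)): print(y,p,r.solve_ik(np.array(p),down(y)))
m=optics.camera_model('wrist'); print(np.array(m['tool_from_camera']))
```

```text
1.5707963267948966 (0.4115, -0.2527, 0.2) [-0.7096  0.2836  1.6678  0.      1.1902 -0.7096]
1.5707963267948966 (0.545, 0.006, 0.2) [-0.1296  0.3951  1.5011  0.      1.2454 -0.1296]
-1.5707963267948966 (0.4115, -0.2527, 0.2) [-0.7096  0.2836  1.6678 -0.      1.1902  2.432 ]
-1.5707963267948966 (0.545, 0.006, 0.2) [-0.1296  0.3951  1.5011 -0.      1.2454  3.012 ]
[[-0.0003 -0.9481 -0.3179  0.0825]
 [ 1.     -0.     -0.0007 -0.0007]
 [ 0.0007 -0.3179  0.9481 -0.153 ]
 [ 0.      0.      0.      1.    ]]
```

Run:
```python
from h import *
import pickle
Q=down(np.pi/2); out={}
for n,p in (('vise',(.544,.02,.23)),('blank',(.4115,-.2527,.2))):
    r.reach(np.array(p),Q); c,im,d=shot('wrist',n+'.png'); out[n]=c
pickle.dump(out,open('cams.pkl','wb')); print(r.read_state()['time_s'])
a=cv2.imread('pics/vise.png'); b=cv2.imread('pics/blank.png')
cv2.imwrite('pics/two.png',cv2.resize(np.vstack([a,b]),(0,0),fx=.71,fy=.71))
```

```text
3.7417
```

View pics/vise.png

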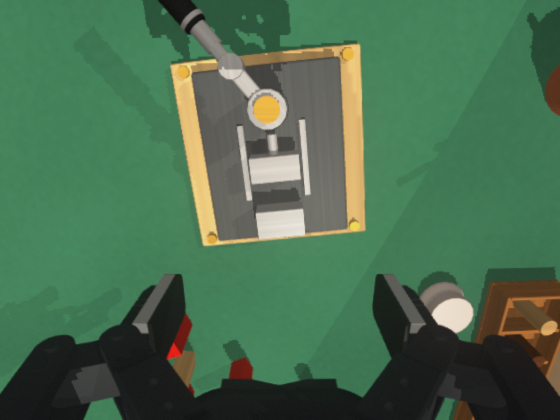

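View pics/blank.png

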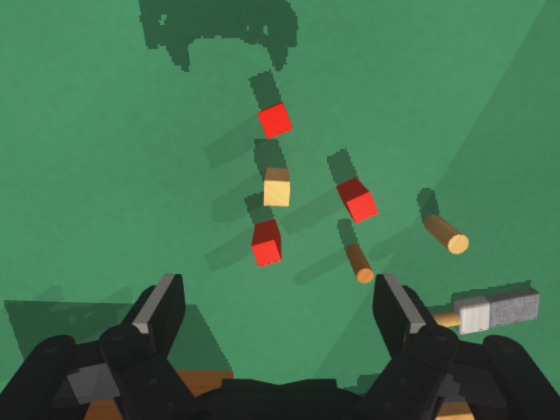

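The vise view shows the jaws at (274,168) moving and (280,220) fixed, with the screw at (267,108). The blank view shows the blank's top at about (277,193), with reds above at (275,120), below at (267,243) and right at (357,200). I'll enlarge both for corners.

Run:
```python
import cv2,numpy as np
a=cv2.imread('pics/vise.png')[140:240,235:315]; b=cv2.imread('pics/blank.png')[160:215,250:305]
A=cv2.resize(a,(480,600),interpolation=cv2.INTER_CUBIC); B=cv2.resize(b,(310,310),interpolation=cv2.INTER_CUBIC)
o=np.zeros((600,800,3),np.uint8); o[:,:480]=A; o[:310,490:800]=B; cv2.imwrite('pics/crop2.png',o)
```

```text
(no output)
```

View pics/crop2.png

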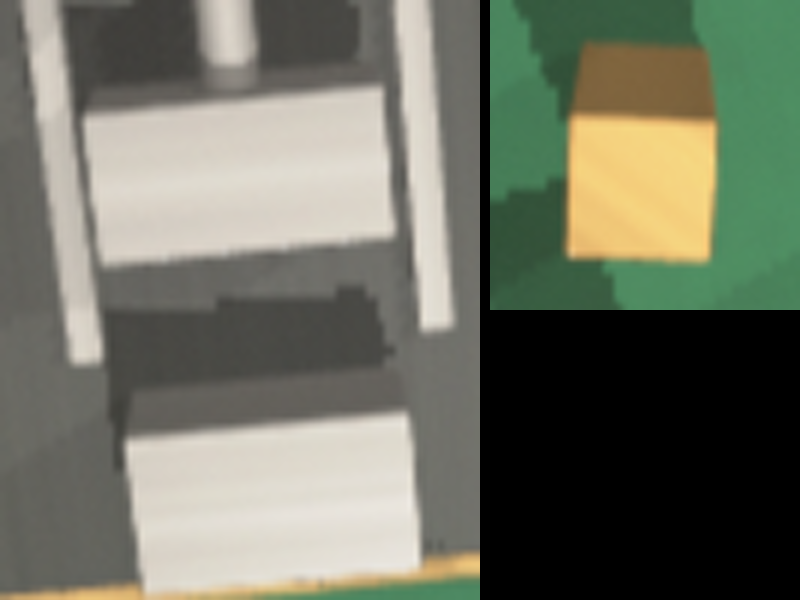

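Run:
```python
from h import *
import pickle; np.set_printoptions(precision=4,suppress=True)
cs=pickle.load(open('cams.pkl','rb')); dv=np.load('pics/vise.npy'); db=np.load('pics/blank.npy')
V=lambda x,y:(235+x/6,140+y/6); k=55/310; Bk=lambda x,y:(250+(x-490)*k,160+y*k)
b=np.array([atz(cs['blank'],*Bk(*c),.06) for c in ((570,115),(716,119),(710,262),(567,257))])[:,:2]
print('blank',b.tolist(),b.mean(0),'yaws',[np.arctan2(*(q[::-1])) for q in (b[1]-b[0],b[2]-b[3])],[np.arctan2(q[0],-q[1]) for q in (b[2]-b[1],b[3]-b[0])])
u,v=map(int,Bk(641,190)); print('blank depth pt',atd(cs['blank'],u+.0,v+.0,db[v,u]))
v_=np.array([atz(cs['vise'],*V(*c),.058) for c in ((83,113),(383,86),(395,238),(104,266),(126,437),(408,411),(420,568),(146,592))])[:,:2]
print(v_); print('mov face',v_[2:4].mean(0),'fix face',v_[4:6].mean(0),'mid',v_[2:6].mean(0),'yaw',[np.arctan2(*((v_[i]-v_[j])[::-1])) for i,j in ((1,0),(2,3),(5,4),(6,7))])
for c in ((240,170),(280,500),(250,280)):
    u,v=map(int,V(*c)); print('depth',atd(cs['vise'],u,v,dv[v,u]))
print('screw',atz(cs['vise'],267,108,.098),'hinge',atz(cs['vise'],230.5,66.5,.092), atd(cs['vise'],230.5,66.5,dv[66,230]),atd(cs['vise'],267,108,dv[108,267]))
```

```text
blank [[0.39963193991985674, -0.23955467662890678], [0.42293963477582736, -0.24021201264333303], [0.4222188851084879, -0.2642118431319751], [0.3988270053382984, -0.2633498452818954]] [ 0.4109 -0.2518] yaws [np.float64(-0.02819505848544229), np.float64(-0.03683363604415204)] [np.float64(-0.030022424799736557), np.float64(-0.03381475342444175)]
blank depth pt [ 0.4102 -0.2512  0.0605]
[[ 0.5154  0.0459]
 [ 0.5643  0.0502]
 [ 0.5667  0.0249]
 [ 0.5182  0.0202]
 [ 0.5212 -0.01  ]
 [ 0.5695 -0.0054]
 [ 0.5722 -0.0344]
 [ 0.524  -0.0389]]
mov face [0.5424 0.0225] fix face [ 0.5453 -0.0077] mid [0.5439 0.0074] yaw [np.float64(0.08811079141067651), np.float64(0.09668419201706316), np.float64(0.09528173918785104), np.float64(0.09288320314854297)]
depth [0.541  0.0362 0.0557]
depth [ 0.547  -0.0221  0.0558]
depth [0.5417 0.0111 0.0295]
screw [0.5351 0.0948 0.098 ] hinge [0.5055 0.1276 0.092 ] [0.5059 0.1274 0.0949] [0.5351 0.0948 0.0998]
```

Run:
```python
from h import *
np.set_printoptions(precision=4,suppress=True)
yb,yv=-.032,.094; Qb=down(np.pi/2+yb); Qv=down(np.pi/2+yv)
command_gripper(.045,25)
B=np.array([.411,-.252,0]); P=np.array([.544,.0072,0]); z=lambda h:np.array([0,0,h])
r.reach(B+z(.12),Qb); r.move_straight(B+z(.053),Qb,speed=.1)
command_gripper(.0,25); s=r.read_state(); print('grip',s['grip_width'],s['grip_force'],s['time_s'])
assert .015<s['grip_width']<.033
r.move_straight(B+z(.18),Qb,speed=.15); print(r.read_state()['grip_width'])
r.reach(P+z(.18),Qv)
c,im,d=shot('wrist','held.png')
r.move_straight(P+z(.122),Qv,speed=.12)
print('hit',r.move_straight(P+z(.0865),Qv,speed=.04,max_force=6), r.read_state()['eef_pos'],r.read_state()['contact_force'],r.read_state()['time_s'])
print('hit2',r.move_straight(P+z(.080),Qv,speed=.02,max_force=4), r.read_state()['eef_pos'],r.read_state()['contact_force'],r.read_state()['time_s'])
```

```text
grip -6.744367298424124e-05 0.0 5.95Traceback (most recent call last):
  File "<stdin>", line 8, in <module>
AssertionError
```

Run:
```python
from h import *
np.set_printoptions(precision=4,suppress=True)
s=r.read_state(); print(s['eef_pos'],s['contact_force'],s['joint_positions'],s['eef_rot'],down(np.pi/2-.032))
c,a,d=shot('wrist','w3.png'); c,b,d=shot('side','s3.png')
o=np.zeros((420,800,3),np.uint8); o[:,:400]=a[:,80:480,::-1]; o[:,400:]=cv2.resize(b[250:400,180:323],(400,420))[:,:,::-1]; cv2.imwrite('pics/c3.png',o)
```

```text
[ 0.411  -0.252   0.0531] [-0.2117 -0.0392 -0.6784] [-0.7092  0.477   1.8522  0.      0.8123 -0.6772] [0.7183 0.6957 0.     0.0001] [0.7183 0.6957 0.     0.    ]
```

View pics/c3.png

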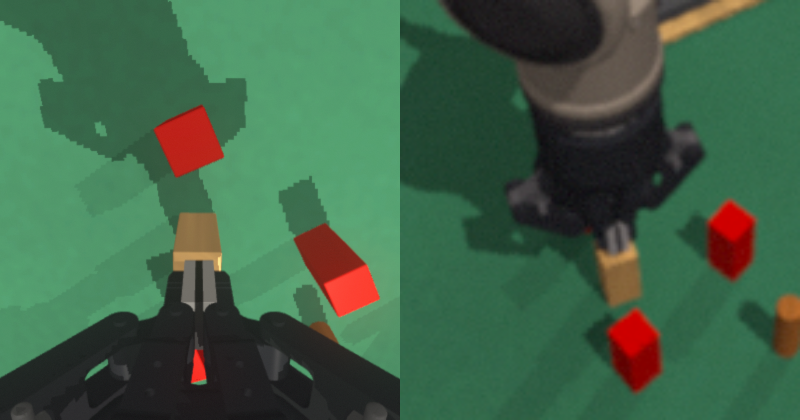

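The blank still stands where it was, and the shut fingers appear above or behind it. Checking with depth where the fingertips really are.

Run:
```python
from h import *
np.set_printoptions(precision=3,suppress=True,linewidth=160)
S=cam('side'); W=cam('wrist'); ds=np.load('pics/s3.npy'); dw=np.load('pics/w3.npy')
for v in range(322,362,3): print('side',v,atd(S,258,v,ds[v,258]),atd(S,254,v,ds[v,254]))
for v in range(215,320,8): print('wrist',v,atd(W,280,v,dw[v,280]),atd(W,264,v,dw[v,264]))
```

```text
side 322 [ 0.415 -0.262  0.128] [ 0.412 -0.244  0.101]
side 325 [ 0.414 -0.262  0.117] [ 0.405 -0.27   0.136]
side 328 [ 0.413 -0.263  0.109] [ 0.406 -0.264  0.116]
side 331 [ 0.412 -0.263  0.099] [ 0.404 -0.266  0.11 ]
side 334 [ 0.412 -0.263  0.089] [ 0.404 -0.263  0.094]
side 337 [ 0.411 -0.263  0.078] [ 0.404 -0.26   0.078]
side 340 [ 0.41  -0.264  0.069] [ 0.404 -0.256  0.06 ]
side 343 [ 0.409 -0.265  0.061] [ 0.402 -0.262  0.059]
side 346 [ 0.408 -0.265  0.049] [ 0.4   -0.266  0.056]
side 349 [ 0.407 -0.265  0.038] [ 0.4   -0.265  0.043]
side 352 [ 0.407 -0.265  0.025] [ 0.399 -0.265  0.031]
side 355 [ 0.406 -0.265  0.014] [ 0.398 -0.264  0.017]
side 358 [ 0.405 -0.265  0.   ] [ 0.398 -0.261 -0.001]
side 361 [ 0.403 -0.269 -0.003] [ 0.396 -0.267 -0.001]
wrist 215 [ 0.413 -0.24   0.004] [ 0.402 -0.24   0.005]
wrist 223 [ 0.413 -0.24   0.019] [ 0.403 -0.239  0.02 ]
wrist 231 [ 0.413 -0.24   0.033] [ 0.404 -0.24   0.032]
wrist 239 [ 0.413 -0.24   0.044] [ 0.404 -0.24   0.044]
wrist 247 [ 0.412 -0.24   0.054] [ 0.405 -0.239  0.055]
wrist 255 [ 0.412 -0.242  0.059] [ 0.405 -0.242  0.058]
wrist 263 [ 0.412 -0.24   0.07 ] [ 0.405 -0.24   0.071]
wrist 271 [ 0.412 -0.24   0.078] [ 0.405 -0.239  0.078]
wrist 279 [ 0.412 -0.24   0.084] [ 0.406 -0.24   0.084]
wrist 287 [ 0.412 -0.24   0.091] [ 0.406 -0.24   0.091]
wrist 295 [ 0.412 -0.24   0.097] [ 0.406 -0.24   0.096]
wrist 303 [ 0.412 -0.241  0.1  ] [ 0.407 -0.239  0.104]
wrist 311 [ 0.412 -0.244  0.101] [ 0.407 -0.24   0.107]
wrist 319 [ 0.412 -0.248  0.101] [ 0.407 -0.238  0.113]
```

The tips are at z≈0.06–0.068 with the TCP at 0.053, about 35 mm higher than the text says. I'll measure the tip offset in free air against the reported TCP at several openings.

Run:
```python
from h import *
np.set_printoptions(precision=4,suppress=True,linewidth=160)
def cloud(n):
    c=cam(n); im,d=optics.get_image(n); m,R,t=c; K=np.array(m['K'])
    v,u=np.nonzero(d>0); 
    x=cv2.undistortPoints(np.stack([u,v],1).astype(np.float32)[:,None],K,np.array([m['k1'],0,0,0,0.]))[:,0]
    z=d[v,u]; P=np.c_[x[:,0]*z,x[:,1]*z,z]; return (P-t)@R
q=down(np.pi/2-.032)
r.move_straight(np.array([.411,-.252,.16]),q)
for w in (0,.024,.045):
    command_gripper(w,25); s=r.read_state(); p=np.array(s['eef_pos'])
    for n in ('side','wrist'):
        P=cloud(n); k=(np.abs(P[:,0]-p[0])<.045)&(np.abs(P[:,1]-p[1])<.018)&(P[:,2]>.08)&(P[:,2]<.22)
        Z=np.sort(P[k,2]); L=P[k][P[k,2]<Z[0]+.006] if len(Z) else P[:0]
        print(w,s['grip_width'],n,'TCPz',p[2],'low z',Z[:12:2],L.min(0) if len(L) else '',L.max(0) if len(L) else '')
print(s['time_s'])
```

```text
0 -0.00013077503585584685 side TCPz 0.15918929862771897 low z [0.171  0.1733 0.174  0.1756 0.1764 0.1769] [ 0.4    -0.2634  0.171 ] [ 0.4179 -0.2582  0.177 ]
0 -0.00013077503585584685 wrist TCPz 0.15918929862771897 low z [0.1734 0.1735 0.1738 0.1739 0.174  0.1741] [ 0.3989 -0.2448  0.1734] [ 0.4238 -0.2388  0.1794]
0.024 0.023877423461483624 side TCPz 0.1599949206460041 low z [0.1721 0.174  0.175  0.1755 0.1761 0.1764] [ 0.3927 -0.264   0.1721] [ 0.432  -0.2463  0.178 ]
0.024 0.023877423461483624 wrist TCPz 0.1599949206460041 low z [0.1708 0.1712 0.1717 0.172  0.1723 0.1723] [ 0.3931 -0.2576  0.1708] [ 0.4302 -0.239   0.1768]
0.045 0.04499342986254882 side TCPz 0.16002012568780935 low z [0.173  0.1744 0.1763 0.1767 0.1771 0.178 ] [ 0.382  -0.2634  0.173 ] [ 0.4372 -0.2415  0.1787]
0.045 0.04499342986254882 wrist TCPz 0.16002012568780935 low z [0.1721 0.1722 0.1726 0.173  0.1732 0.1734] [ 0.3825 -0.2625  0.1721] [ 0.4407 -0.2388  0.1781]
8.025
```

The fingertips measurably stand 12 mm behind the reported TCP rather than 25 mm ahead; lateral centring is right. I use the measured offset: the grasp is then at TCP z 0.016.

```bash
cat >> h.py <<'E'
TIP=.0123   # measured: fingertips at TCP z + TIP (tool down)
E
python3 - <<'E'
from h import *
np.set_printoptions(precision=4,suppress=True)
yb,yv=-.032,.094; Qb=down(np.pi/2+yb); Qv=down(np.pi/2+yv)
B=np.array([.411,-.252,0]); P=np.array([.544,.0072,0]); z=lambda h:np.array([0,0,h])
g=.029-TIP
print('hit',r.move_straight(B+z(.06),Qb,speed=.12),r.move_straight(B+z(g),Qb,speed=.06,max_force=6))
command_gripper(.0,25); s=r.read_state(); print('grip',s['grip_width'],s['grip_force'],s['eef_pos'],s['time_s'])
assert .015<s['grip_width']<.033
r.move_straight(B+z(.15),Qb,speed=.15); print(r.read_state()['grip_width'])
r.reach(P+z(.15),Qv); shot('wrist','held.png')
r.move_straight(P+z(.085),Qv,speed=.12)
print('hit',r.move_straight(P+z(g+.034),Qv,speed=.04,max_force=6), r.read_state()['eef_pos'],r.read_state()['contact_force'],r.read_state()['time_s'])
print('hit2',r.move_straight(P+z(g+.027),Qv,speed=.02,max_force=3), r.read_state()['eef_pos'],r.read_state()['contact_force'],r.read_state()['time_s'])
c,a,d=shot('wrist','w4.png'); c,b,d=shot('side','s4.png')
o=np.zeros((420,800,3),np.uint8); o[:,:400]=a[:,80:480,::-1]; o[:,400:]=cv2.resize(b[150:290,190:323],(400,420))[:,:,::-1]; cv2.imwrite('pics/c4.png',o)
E
```

```text
hit False False
grip 0.02381681638695147 31.48729383945465 [ 0.4112 -0.2522  0.0171] 10.2917
0.023528237837289565
hit False [0.5442 0.0072 0.0509] [-0.0925 -0.9619  0.68  ] 14.2083
hit2 True [0.5444 0.0071 0.0469] [-1.0009 -0.434   5.2007] 14.5083
```

View pics/c4.png

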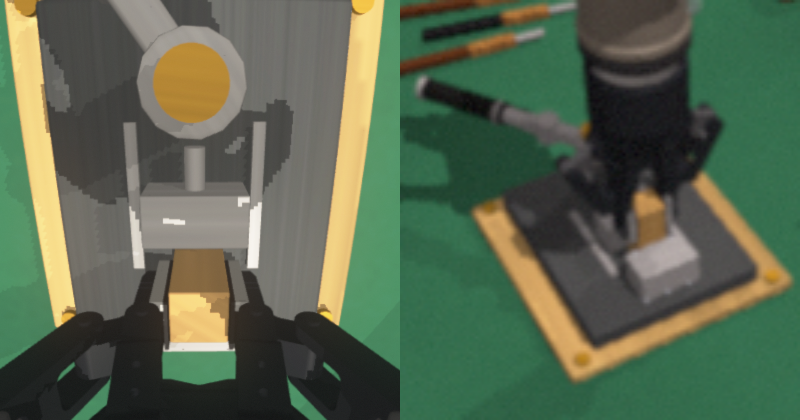

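The blank stands on the floor, square between the jaws, with floor contact at the expected height. Releasing and checking.

Run:
```python
from h import *
np.set_printoptions(precision=4,suppress=True)
Qv=down(np.pi/2+.094); P=np.array([.544,.0072,0]); z=lambda h:np.array([0,0,h])
command_gripper(.050); r.hold(.3)
r.move_straight(P+z(.15),Qv,speed=.15); s=r.read_state(); print(s['grip_width'],s['time_s'])
th=2.28; A=np.array([.5352,.0940,0]); rad=lambda t:np.array([np.cos(t),np.sin(t),0]); cw=lambda t:np.array([np.sin(t),-np.cos(t),0])
command_gripper(0)
st=A+.13*rad(th)-.045*cw(th)
r.reach(st+z(.15),down(th-np.pi/2)); 
c,b,d=shot('side','s5.png'); c,a,d=shot('top','t5.png')
print(r.read_state()['time_s'],r.read_state()['contact_force'],r.read_state()['joint_positions'])
for t in (2.28,1.6,1.3): print(r.solve_ik(A+.13*rad(t)-.02*cw(t)+z(.054),down(t-np.pi/2)))
o=np.zeros((600,800,3),np.uint8)
o[:,:400]=cv2.resize(b[140:320,180:300],(400,600))[:,:,::-1]; o[:300,400:]=cv2.resize(a[175:275,180:313],(400,300))[:,:,::-1]; cv2.imwrite('pics/c5.png',o)
```

```text
0.05046674670871255 16.125
17.9333 [ 0.2783  0.901  -0.0455] [ 0.2012  0.2785  1.8316 -0.0001  1.0311  1.063 ]
[ 0.2284  0.46    1.8813 -0.      0.8002  1.09  ]
[ 0.2744  0.5832  1.6376 -0.      0.9208  1.816 ]
[ 0.2585  0.6375  1.5273 -0.      0.9768  2.1   ]
```

View pics/c5.png

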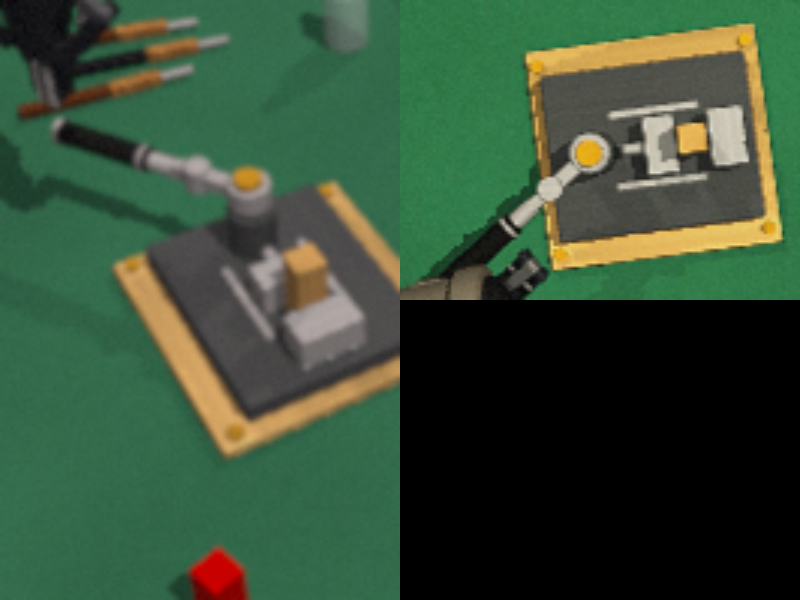

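The blank stands upright between the jaws. Next I push the handle round in small arc steps, watching the tangential force.

```bash
cat >> h.py <<'E'
A=np.array([.5352,.0940,0]); rad=lambda t:np.array([np.cos(t),np.sin(t),0]); cw=lambda t:np.array([np.sin(t),-np.cos(t),0])
def tool(t,z=.054): return A+.13*rad(t)-.022*cw(t)+np.array([0,0,z])
def step(t,speed=.05):
    r.move_straight(tool(t),down(t-np.pi/2),speed=speed); s=r.read_state()
    return -np.dot(s['contact_force'],cw(t)),s
E
python3 - <<'E'
from h import *
t=2.28; p=A+.13*rad(t)-.045*cw(t)
print('down hit',r.move_straight(p+np.array([0,0,.054]),down(t-np.pi/2),speed=.1,max_force=6))
s=r.read_state(); f0=-np.dot(s['contact_force'],cw(t)); print('f0',f0,s['time_s'])
t=2.32; log=[]
while t>2.28-.86:
    t-=.03 if t>1.9 else .015
    F,s=step(t); log.append((round(t,3),round(F,2)))
    if F>6.5: break
print(log,s['time_s'],s['eef_pos'],s['contact_force'])
E
```

```text
down hit False
f0 0.30223077806454807 19.0417
[(2.29, np.float64(-0.92)), (2.26, np.float64(0.86)), (2.23, np.float64(0.36)), (2.2, np.float64(0.21)), (2.17, np.float64(0.28)), (2.14, np.float64(0.19)), (2.11, np.float64(0.99)), (2.08, np.float64(0.06)), (2.05, np.float64(1.51)), (2.02, np.float64(0.33)), (1.99, np.float64(0.91)), (1.96, np.float64(0.71)), (1.93, np.float64(1.61)), (1.9, np.float64(1.13)), (1.87, np.float64(0.23)), (1.855, np.float64(1.22)), (1.84, np.float64(1.89)), (1.825, np.float64(0.68)), (1.81, np.float64(1.82)), (1.795, np.float64(1.97)), (1.78, np.float64(1.84)), (1.765, np.float64(1.11)), (1.75, np.float64(1.02)), (1.735, np.float64(0.87)), (1.72, np.float64(0.86)), (1.705, np.float64(1.59)), (1.69, np.float64(1.23)), (1.675, np.float64(0.6)), (1.66, np.float64(1.86)), (1.645, np.float64(1.02)), (1.63, np.float64(2.44)), (1.615, np.float64(4.48)), (1.6, np.float64(5.19)), (1.585, np.float64(7.67))] 27.875 [0.50930929 0.22342354 0.05332617] [-7.66382471 -0.35880784  0.27401092]
```

Run:
```python
from h import *
t=1.585; log=[]; knee=None
while t>1.40:
    t-=.01; F,s=step(t,.03); log.append((round(t,3),round(float(F),2)))
    if knee is None and F>9.3: knee=t
    if (knee and t<=knee-.055) or F>11.6: break
r.hold(.2); s=r.read_state(); print(log,knee,s['time_s'],-np.dot(s['contact_force'],cw(t)),s['eef_pos'])
c,a,d=shot('wrist','w6.png'); c2,b,d2=shot('side','s6.png')
o=np.zeros((420,800,3),np.uint8); o[:,:400]=a[:,80:480,::-1]; o[:,400:]=cv2.resize(b[130:290,180:332],(400,420))[:,:,::-1]; cv2.imwrite('pics/c6.png',o)
import pickle; pickle.dump(c,open('c6.pkl','wb'))
```

```text
[(1.575, 9.16), (1.565, 10.0), (1.555, 10.49), (1.545, 10.69), (1.535, 9.72), (1.525, 10.17), (1.515, 10.7), (1.505, 10.73)] 1.565 30.075 10.187268955129333 [0.51886504 0.22513566 0.05314313]
```

View pics/c6.png

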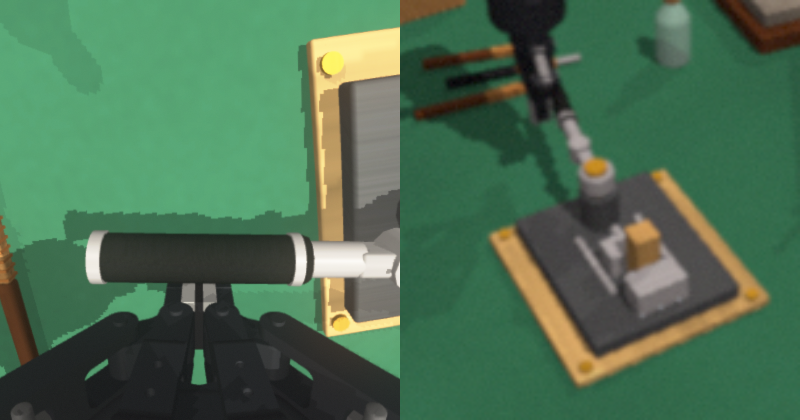

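The wrist view shows the finger on the grip's side, the grip spanning (168,257) to (391,260) in full-frame pixels, and the blank upright. Force has levelled at ≈10.5 N, so the handle has broken over. Computing its angle from these pixels.

Run:
```python
from h import *
import pickle
c=pickle.load(open('c6.pkl','rb'))
a=atz(c,168,257,.087)[:2]; b=atz(c,391,260,.087)[:2]; u=(b-a)/np.linalg.norm(b-a)
print(a,b,np.linalg.norm(b-a))
for dx in (-.002,0,.002):
    A2=A[:2]+[dx,0]; w=A2-a; s=w@u; p=abs(u[0]*w[1]-u[1]*w[0]); h=a+u*(s-np.sqrt(.045**2-p**2))
    sh=h-A2; print(dx,'shank',np.arctan2(sh[1],sh[0]),'handle',np.arctan2(-u[1],-u[0]),'h',np.arctan2(sh[1],sh[0])-np.arctan2(-u[1],-u[0]),'tip dist',np.linalg.norm(h-a)+.045)
```

```text
[0.54453406 0.26860228] [0.53730716 0.17989829] 0.0889979060164212
-0.002 shank 1.553583340975292 handle 1.4895037858103168 h 0.0640795551649751 tip dist 0.17503839251026104
0 shank 1.5980501957055 handle 1.4895037858103168 h 0.10854640989518316 tip dist 0.1750484708694111
0.002 shank 1.6427337583950314 handle 1.4895037858103168 h 0.1532299725847146 tip dist 0.17514847692651708
```

Run:
```python
from h import *
t=1.505; log=[]
for t in (1.495,1.485,1.475):
    F,s=step(t,.03); log.append(round(float(F),2))
r.hold(.4); s=r.read_state(); print(log,-np.dot(s['contact_force'],cw(t)),s['time_s'])
log=[]
while t<1.72:
    t+=.02; F,s=step(t,.04); log.append((round(t,3),round(float(F),2)))
print(log)
p=tool(t)-.03*cw(t); q=down(t-np.pi/2)
r.move_straight(p,q,speed=.1); r.move_straight(p+[0,0,.1],q,speed=.15); r.hold(.3)
# check handle straightness & blank from above with the wrist camera
v=A+.06*rad(1.6)+np.array([-.09,0,.2])
print(r.read_state()['time_s'],r.read_state()['contact_force'])
try: r.reach(np.array([.50,.10,.26]),down(t-np.pi/2))
except r.PlanningError as e: print(e)
c,a,d=shot('wrist','w7.png'); ct,b,dt=shot('top','t7.png'); shot('side','s7.png')
import pickle; pickle.dump(c,open('c7.pkl','wb'))
def cloud(c,d):
    m,R,tt=c; vv,uu=np.nonzero(d>0); x=cv2.undistortPoints(np.stack([uu,vv],1).astype(np.float32)[:,None],np.array(m['K']),np.array([m['k1'],0,0,0,0.]))[:,0]
    z=d[vv,uu]; return (np.c_[x[:,0]*z,x[:,1]*z,z]-tt)@R
for c,d in ((c,d),(ct,dt)):
    P=cloud(c,d)
    H=P[(P[:,2]>.078)&(P[:,2]<.100)&(P[:,0]>.44)&(P[:,0]<.62)&(P[:,1]>.115)&(P[:,1]<.29)]
    for lo in np.arange(.115,.28,.015):
        k=H[(H[:,1]>=lo)&(H[:,1]<lo+.015)]; 
        if len(k)>3: print(round(lo+.0075,4),len(k),k[:,0].mean().round(4),k[:,0].min().round(4),k[:,0].max().round(4),k[:,2].max().round(3))
    B=P[(P[:,2]>.075)&(P[:,2]<.105)&(abs(P[:,0]-.544)<.03)&(abs(P[:,1]-.005)<.03)]
    if len(B): print('blank',len(B),B.mean(0),B.min(0),B.max(0))
```

```text
[11.16, 10.78, 11.49] 11.246454776222395 31.325
[(1.495, 11.29), (1.515, 10.39), (1.535, 9.56), (1.555, 9.63), (1.575, 10.16), (1.595, 5.78), (1.615, 3.84), (1.635, -0.22), (1.655, 0.0), (1.675, 0.2), (1.695, -0.85), (1.715, -0.45), (1.735, 0.17)]
36.1417 [0.33694182 0.36358286 0.28846479]
0.1225 235 0.5335 0.5261 0.5396 0.096
0.1375 338 0.5329 0.5216 0.5424 0.097
0.1525 212 0.5319 0.5234 0.5389 0.096
0.1675 246 0.531 0.5223 0.5381 0.093
0.1825 319 0.5306 0.5194 0.5403 0.097
0.1975 328 0.5299 0.5186 0.539 0.096
0.2125 319 0.5291 0.5178 0.5384 0.095
0.2275 310 0.5281 0.5175 0.5369 0.096
0.2425 323 0.5271 0.5153 0.5361 0.095
0.2575 335 0.5263 0.5143 0.5358 0.096
0.2725 56 0.5268 0.5164 0.5351 0.096
blank 737 [0.54593728 0.00624762 0.0877688 ] [ 0.5321345  -0.00830884  0.07514608] [0.55867684 0.01788242 0.09136037]
blank 93 [0.54656863 0.00371563 0.08956167] [ 0.53463937 -0.00850119  0.08225413] [0.55959097 0.0164031  0.09403998]
```

```bash
python3 -c "
from h import *
print(r.finish_job())"
```

```text
the job is handed in; nothing more can be done
None
```

The square blank is clamped upright in the pocket. The handle broke over at about 10–11 N (estimated 0.15 rad), was eased back straight and let go, and the job was handed in at about 37 s; the hand-in returned no verdict.

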